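# Pinch open the punch case and put the stray punch back

## Task

Open the blue-lidded punch case by squeezing the two orange buttons of its front catch together, and swing the lid right back past upright so that it stays open. Then stand the stray brass-handled punch beside it in the one hole of the case's graded row that fits its steel shank, pushed down until its handle rests on the wooden block, and let go. Do not knock the punch over, and leave the tins, the loupe and the pack of cards where they are.

Things in the scene. Friction and masses are not known exactly. Their poses are not given: they have to be found in the camera images.
- riser: Plywood-topped bench riser, fixed, 385 (x) by 690 (y) mm, its flat top 75 mm above the table; the case, the punch and the things round them all stand on it. Origin: centre of its underside, on the table.
- case: Punch-set case, fixed on the riser: black tray 110 (x) by 160 (y) by 42 mm high, 5 mm walls, shut lid (top 72 mm above the riser). Origin: centre of its underside; x from the catch side (front, towards the robot) to the hinge side, z up. Inside, a wooden block (top 33 mm above the riser) has a row of 4 holes, 32 mm apart, from +y (left) to -y for 10, 14, 18, 22 mm shanks, 28 mm deep.
- hole_10 (a point): Centre of the mouth of the hole for a 10 mm shank, on the block's top, 33 mm above the riser (case frame y = +48 mm, x = 0). Occupied: a 10 mm punch is fixed in it, its handle 26 mm in diameter, top 69 mm above the riser.
- hole_14 (a point): Centre of the mouth of the hole for a 14 mm shank (opening 16 mm, empty), on the block's top (case frame y = +16 mm).
- hole_18 (a point): Centre of the mouth of the hole for an 18 mm shank (opening 20 mm, empty), on the block's top (case frame y = -16 mm).
- hole_22 (a point): Centre of the mouth of the hole for a 22 mm shank (opening 24 mm, empty), on the block's top (case frame y = -48 mm).
- catch (a point): Catch centre, midway between the two button faces, 32 mm above the riser, at case x = -90 mm; axes as the case: pinch along y. The grey housing between the buttons is 40 mm (y) by 26 mm (x), the lid's slotted steel tongue above it 37 mm wide (y), 46 to 51 mm above the riser; the buttons' hooks come up through the slot (to 57 mm) and hold the tongue down.
- button_left_face (a point): Centre of the outer face of the left (+y) orange button, 18 mm (x) by 16 mm (z), 32 mm above the riser; 31 mm from the catch centre when free. Moves with the button.
- button_right_face (a point): The same for the right (-y) button: 62 mm between the two faces when free, 44 mm when both are fully in.
- button_left (a joint): Travel of the left button towards the middle: 0 free, 0.009 m fully in. A spring pushes it back (2 N at first, 6 N fully in). Its hook lets go of the lid from 2 mm of travel; both hooks must be clear at the same moment.
- button_right (a joint): Travel of the right button towards the middle, as for the left.
- lid (a joint): Angle of the lid: 0 shut, grows as its front edge goes up and back, 2.0 rad at its stop. When both hooks are clear a weak spring lifts it by itself to about 1.0 rad (less if something is in its way); beyond that it must be pushed (under 1 N at the edge), and it stays where it is left.
- lid_hinge (a point): Middle of the lid's hinge line: at the far (+x) edge of the tray (case frame x = +55 mm), 42 mm above the riser, along the case's y.
- lid_edge (a point): Middle of the lid's front edge, 110 mm from the hinge line. The lid is an inverted tray, 160 mm wide along y, 30 mm deep with 4 mm walls, its open side towards the case. In front of this edge the tongue sticks out a further 50 mm.
- punch: The stray punch, loose, upright on its shank on the riser: steel shank 18 mm in diameter and 24 mm long with a chamfered foot, above it a brass handle 26 mm in diameter and 36 mm long; 60 mm high in all, 0.12 kg. Origin: centre of the foot (the end of the shank); z up along its axis. Seated, its foot is 24 mm below the hole's mouth.
- red_tin: Red ink tin, upright, 72 mm in diameter, 74 mm high; stands 71 to 76 mm from the punch, centre to centre, on one side. Origin: centre of its underside.
- loupe: Black stand magnifier, 36 mm in diameter, 42 mm high; 71 to 76 mm from the punch, centre to centre, on the other side from the red tin. Origin: centre of its underside.
- blue_tin: Blue ink tin, upright, 72 mm in diameter, 74 mm high, right of the case's catch. Origin: centre of its underside.
- card_deck: Pack of blank cards lying flat, 66 by 95 by 16 mm, right of the case. Origin: centre of its underside.
Things that resemble listed ones, but are neither listed nor needed, are in the scene too. There is more than one size of the punch; the job needs the smaller.

How it is judged:
On the way, in this order (a step that is already met when the one before it is completed fails the run):
1. both catch buttons are pressed in together and the lid is freed (value of joint each of button_left, button_right above 0.002 m and value of joint lid above 0.05 rad), for 0.05 s.
2. the lid is swung back close to upright or beyond, out of the way (value of joint lid above 1.45 rad), for 0.2 s.
3. the punch is down in the hole for 18 mm shanks (horizontal distance between punch and hole_18 below 0.004 m and z of punch in the frame of hole_18 below -0.02 m and angle between punch's own z axis and vertical below 0.1 rad), for 0.1 s.
At the end, for the whole second after the job is handed in: The lid stands open (beyond 1.45 rad) and still; the punch is upright (within 0.1 rad) and at rest in the hole for 18 mm shanks, its axis within 4 mm of the hole's and its foot at least 20 mm below the mouth; the two tins, the loupe and the card pack are upright and within 30 mm of where they stood (all of step 3 and value of joint lid above 1.45 rad and linear speed of punch below 0.02 m/s and velocity of joint lid below 0.1 rad/s and distance of each of red_tin, loupe, blue_tin, card_deck from where it was at the start of the episode below 0.03 m and angle between each of red_tin, loupe, blue_tin, card_deck's own z axis and vertical below 0.3 rad); the robot touches nothing.
It fails at once if the punch is knocked over or tipped beyond 0.6 rad (angle between punch's own z axis and vertical above 0.6 rad).
It fails at once if the red tin is pushed more than 30 mm away or tipped (not (distance of red_tin from where it was at the start of the episode below 0.03 m and angle between red_tin's own z axis and vertical below 0.3 rad)).
It fails at once if the loupe is pushed more than 30 mm away or tipped (not (distance of loupe from where it was at the start of the episode below 0.03 m and angle between loupe's own z axis and vertical below 0.3 rad)).
It fails at once if the blue tin is pushed more than 30 mm away or tipped (not (distance of blue_tin from where it was at the start of the episode below 0.03 m and angle between blue_tin's own z axis and vertical below 0.3 rad)).
It fails at once if the card pack is pushed more than 30 mm away or tipped (not (distance of card_deck from where it was at the start of the episode below 0.03 m and angle between card_deck's own z axis and vertical below 0.3 rad)).
It also fails if it takes over 64 s, if anything falls off the work surface, if the arm or the gripper's body presses on something with over 40 N, if the wrist force passes 120 N, or if a joint passes its speed limit or range.

## Robot

A 6-joint arm with a two-finger parallel gripper is mounted at the origin on a cart in front of the work surface, level with it; the furniture and walls round the work are solid. World frame = base frame: x ahead of the robot, y to its left, z up, the work surface at z = 0. Lengths are in m, angles in rad, forces in N, time in s.
With the tool pointing down it reaches from about 0.375 to 0.9 m from the base axis. Payload 3.1 kg.
Tool frame: the origin (TCP) lies midway between the tips of the shut fingers; the grasp point (between the pads) lies 19 mm behind it (manip.grip_depth is the distance from the TCP to the grasp point, in m); z points along the fingers, y is the line along which they close (so a half turn about z gives the same grasp; the last joint's range is limited). The gripper opens to 85 mm and grips with 20 to 120 N. Pads are 22 mm wide; open, the fingers measure 114 mm over their backs; the gripper's body (76 mm by 85 mm) begins 54 mm behind the grasp point. The pads swing forward as they close: fully open they stand 13 mm farther back than shut.
Start: joints at [1.089, 0.527, 1.433, -0, 1.181, -0.178], TCP at [0.186, 0.597, 0.231] pointing down, gripper open.
Joint ranges: [-3.08, 3.08], [-0.75, 2.2], [0.22, 2.44], [-1.43, 4.57], [0, 2.65], [-2.85, 2.85]. Speed limits (rad/s): [2.79, 2.79, 3.14, 3.14, 3.14, 3.14].

## Interface

Orientations are given as a unit quaternion [x, y, z, w].
In Python, from station import telemetry, snapshot, manip gives the robot as it stands. The module is installed in compiled form; this text tells all that it offers.
- The arm moves only by the shell command python3 -m crank 'ROWS' [OPENING] [FORCE]. ROWS is text: rows parted by semicolons, each of 6 numbers parted by spaces: the shift along the tool's x, y, z as a fraction of full scale, then the turn, a rotation vector about the tool's x, y, z as a fraction of full scale. A call has exactly 5 rows; each row shifts and turns the commanded pose from where the row before left it, along the tool's axes as they then stand; what a row does not reach is not made up. Full scale, the value 1, is 4 cm for a shift and 90 degrees for a turn. A row lasts 1/10 s, in which the tool goes at most 50 mm and 8.59 degrees, less where a joint would pass 70% of its speed; a pose out of reach is approached as far as the arm can. A call with a number of a shift or a turn outside -1 to 1 is refused whole. A call with a gripper value outside its range is refused whole. OPENING is the opening, from -1 (shut) to 1 (fully open), set as the call begins (- or left out, the last holds). The fingers move at their own pace and stop on an object; FORCE is the grip in N (left out, the last holds). Time passes only in rows, so rows that do not move let the fingers close, or fill a call up. It gives the time, the measured TCP pose, the force, the opening and the grip force at its end, in the units of the state.
- telemetry.sense(): the state, without advancing time (a new reading comes with each control period).
- snapshot(name): name is "scene" or "top" or "wrist"; returns a dict with "image" (400x640x3 uint8, red, green, blue), "depth" (400x640 float32, m along the optical axis (not along the pixel's ray), 0 where there is no reading), "camera_matrix" (3x3 intrinsics, pixels), "rvec" (rotation vector, rad) and "tvec" (3), from world to camera coordinates, as OpenCV has them. Camera axes: x right, y down, z forward; pixel columns grow to the right and rows downward; lengths in m; the calibration is good to about 2 mm. The wrist camera is an equidistant fisheye: a pixel r from the principal point sees the ray r / f radians off the axis. A picture is of the moment at which its call begins.
- manip.sign_off(): hands the job in; it is judged then, once.
The state is a dict: "t": time; "q": joint angles; "qd": joint speeds; "tau": joint torques, N m; "tcp_pos": TCP position; "tool_rot": TCP orientation; "force": force on the tool from outside, world axes, zero at the start; "ft_torque": the same for the moment, N m; "finger_gap": opening from 0.0 (shut) to 1.0 (fully open); "gripper_force": force on a finger pad.
Only numpy, scipy, OpenCV 4.12 (cv2) and the standard library are available. Lean on these libraries where they do the work, as an engineer would, in place of code of your own. Each camera call takes 0.05 s, during which the arm holds its last target. There are 200 camera calls.

## Working session

There is one attempt and no reset: what is moved stays moved. The work goes in short steps, Python scripts to look and compute and a shell command to move; the robot and the scene stay as the last step left them, time stands still between calls to the robot, and variables do not carry over. Pictures are saved under pics/ and viewed, at most 10 in all, crops included, and the job is handed in when it is done.

```bash
mkdir -p pics
cat > h.py <<'E'
import numpy as np, cv2
from station import telemetry, snapshot, manip
from scipy.spatial.transform import Rotation as R
def cloud(s):
    K=s['camera_matrix'];d=s['depth'];v,u=np.mgrid[:d.shape[0],:d.shape[1]]
    p=np.stack([(u-K[0,2])/K[0,0]*d,(v-K[1,2])/K[1,1]*d,d],-1)
    M=cv2.Rodrigues(np.array(s['rvec'],float))[0]
    return (p-np.ravel(s['tvec']))@M   # world points
def save(n,im,k=1): cv2.imwrite(f'pics/{n}.png',cv2.resize(im[...,::-1],None,fx=k,fy=k,interpolation=cv2.INTER_CUBIC))
E
python3 - <<'E'
from h import *
for n in('scene','top'):
    s=snapshot(n); save(n,s['image']); np.save(n+'.npy',s,allow_pickle=True)
    print(n,s['camera_matrix'].tolist(),s['rvec'],s['tvec'])
st=telemetry.sense(); print({k:np.round(v,3) for k,v in st.items()},manip.grip_depth)
E
```

```text
scene [[442.206895595605, 0.0, 323.50878751609525], [0.0, 442.206895595605, 201.52066277319162], [0.0, 0.0, 1.0]] [ 2.2551514  -0.47643191  0.24504765] [-0.48423624  0.28391234  0.89924794]
top [[368.9447058106841, 0.0, 319.64808417554605], [0.0, 368.9447058106841, 200.0346262644277], [0.0, 0.0, 1.0]] [ 2.15392256 -2.19999072  0.06788765] [0.10570751 0.58440866 1.01152438]
{'t': np.float64(0.1), 'q': array([ 1.089,  0.528,  1.434,  0.   ,  1.181, -0.179]), 'qd': array([ 0.   , -0.001, -0.006, -0.   , -0.   , -0.001]), 'tau': array([-0.0000e+00, -4.4331e+01, -1.7858e+01, -0.0000e+00,  4.0000e-03,
        0.0000e+00]), 'tcp_pos': array([0.186, 0.596, 0.23 ]), 'tool_rot': array([ 0.151,  0.989, -0.001, -0.   ]), 'force': array([1.487, 0.079, 0.081]), 'ft_torque': array([0.041, 0.012, 0.035]), 'gripper_force': np.float64(0.0), 'finger_gap': np.float64(0.998)} 0.0187
```

View pics/scene.png

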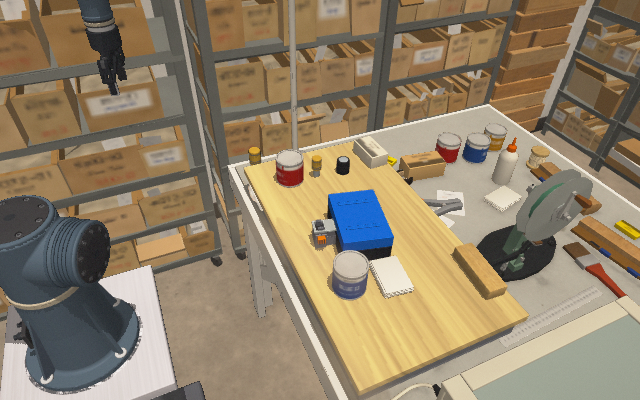

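View pics/top.png

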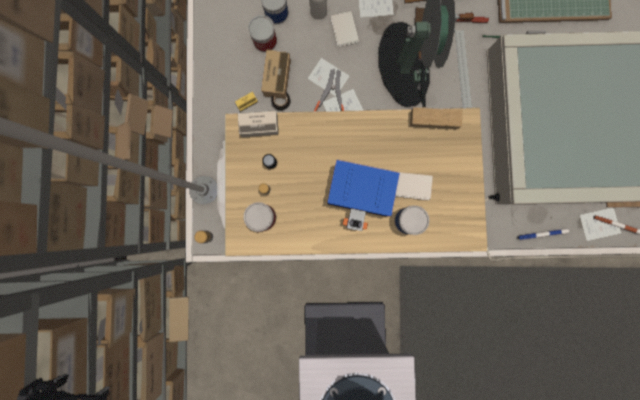

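The top view shows the case at (363,188), its catch at (355,222), the blue tin at (410,221) and the cards at (414,186). There are two brass-handled punches. One is at top (264,189) / scene (317,165), on the riser between the red tin (260,217) and the loupe (269,161). The other is at top (202,237) / scene (254,155), on the bench corner off the riser. The description fits the one between tin and loupe. I'll measure both and confirm in a crop.

```bash
cat > m.py <<'E'
from h import *
T=np.load('top.npy',allow_pickle=True).item(); S=np.load('scene.npy',allow_pickle=True).item()
for nm,s in(('top',T),('scene',S)):
    P=cloud(s); hsv=cv2.cvtColor(s['image'],cv2.COLOR_RGB2HSV); z=P[...,2]
    rg=(P[...,0]>.2)&(P[...,0]<.85)&(abs(P[...,1])<.6)&(z>.02)&(z<.3)
    r=(z>.07)&(z<.08)&rg&(P[...,0]<.7); print(nm,'riser z',np.median(z[r]))
    def blobs(m,lab,amin=8):
        n,L,st,c=cv2.connectedComponentsWithStats((m&rg).astype(np.uint8))
        for i in range(1,n):
            if st[i,4]>=amin:
                q=P[L==i]; zt=np.percentile(q[:,2],90); t=q[q[:,2]>zt-.006]
                (cx,cy),(w,h),a=cv2.minAreaRect((t[:,:2]*1000).astype(np.float32))
                print(lab,'px',c[i].round(),st[i,4],'ztop',zt.round(4),'ctr',np.round([cx,cy],1),'wh',np.round([w,h],1),'ang',round(a,2),'x',np.round(np.percentile(q[:,0],[2,98]),3),'y',np.round(np.percentile(q[:,1],[2,98]),3))
    H,Sa,V=[hsv[...,i].astype(int) for i in range(3)]
    blobs((H>100)&(H<125)&(Sa>120)&(z>.09),'blue',40)
    blobs((H>14)&(H<28)&(Sa>140)&(V<225)&(z>.085),'brass')
    blobs((H>3)&(H<15)&(Sa>170)&(z>.085),'orange',4)
    blobs((z>.135)&(Sa<110),'tintop',40)
    blobs((z>.105)&(z<.125)&(V<90),'black')
    blobs((z>.085)&(z<.096)&(Sa<80)&(V>150),'card',100)
a=S['image'][135:195,240:360]; b=T['image'][140:250,185:285]
save('crop',np.vstack([cv2.resize(a,(600,300),interpolation=2),cv2.resize(T['image'][150:250,185:385],(600,300),interpolation=2)]))
E
python3 m.py
```

```text
top riser z 0.07644253603941974
blue px [363. 188.] 2781 ztop 0.1511 ctr [604.4 -15.6] wh [157.5 109.1] ang 77.28 x [0.546 0.663] y [-0.091  0.061]
tintop px [174. 181.] 230 ztop 0.2871 ctr [621.9 421.5] wh [ 7.2 16.6] ang 64.76 x [0.616 0.631] y [0.417 0.427]
tintop px [258. 217.] 687 ztop 0.1505 ctr [538.6 245.3] wh [72.1 68.8] ang 88.75 x [0.507 0.571] y [0.212 0.277]
tintop px [413. 220.] 714 ztop 0.1507 ctr [ 522.1 -136.3] wh [70.1 70.7] ang 89.3 x [0.491 0.555] y [-0.169 -0.103]
black px [270. 164.] 43 ztop 0.1175 ctr [677.9 219.4] wh [19.3 32.2] ang 23.84 x [0.668 0.691] y [0.205 0.236]
black px [192. 186.] 10 ztop 0.1213 ctr [622.2 418.8] wh [1.2 5.6] ang 76.92 x [0.618 0.626] y [0.418 0.42 ]
black px [398. 216.] 19 ztop 0.1204 ctr [ 537.8 -106.2] wh [ 3.4 27.8] ang 64.97 x [0.523 0.552] y [-0.116 -0.101]
black px [273. 219.] 20 ztop 0.1229 ctr [533.3 211.6] wh [ 3.4 30.6] ang 80.16 x [0.515 0.556] y [0.21  0.219]
black px [355. 223.] 44 ztop 0.122 ctr [519.1   1.8] wh [20.3 15.1] ang 88.9 x [0.512 0.527] y [-0.006  0.012]
black px [399. 228.] 17 ztop 0.1227 ctr [ 504.9 -107.
[... 1656 characters left out ...]
69 0.7  ] y [0.201 0.229]
black px [329. 212.] 26 ztop 0.122 ctr [564.6  41.6] wh [43.8  1. ] ang 76.75 x [0.56  0.571] y [0.024 0.066]
black px [318. 226.] 31 ztop 0.1231 ctr [521.    6.5] wh [18.9 18.1] ang 66.52 x [0.512 0.532] y [0.001 0.017]
black px [335. 238.] 77 ztop 0.1196 ctr [526.8 -45.3] wh [61.4 35.3] ang 76.89 x [0.52  0.552] y [-0.074 -0.007]
black px [375. 250.] 152 ztop 0.1182 ctr [ 603.2 -100.5] wh [ 5.5 75.5] ang 76.59 x [0.57 0.64] y [-0.108 -0.092]
black px [334. 281.] 8 ztop 0.1133 ctr [ 488.2 -139.7] wh [1.7 8.8] ang 1.45 x [0.487 0.489] y [-0.144 -0.135]
card px [391. 275.] 1084 ztop 0.0941 ctr [ 613.4 -157. ] wh [94.9 64. ] ang 83.05 x [0.581 0.645] y [-0.203 -0.113]
```

View pics/crop.png

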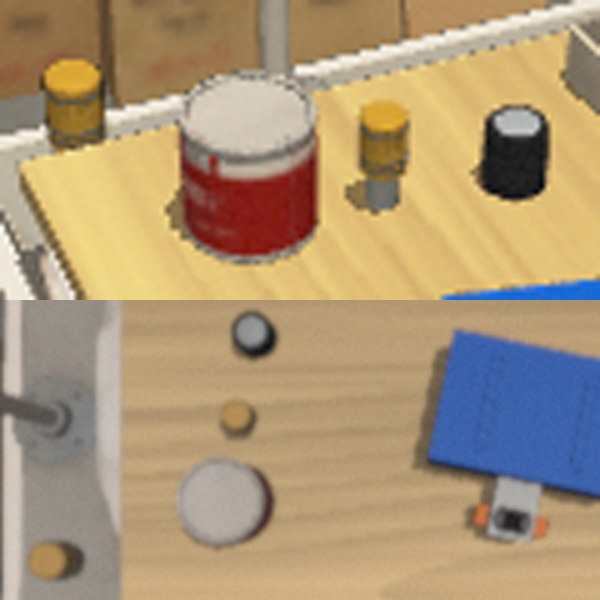

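The crop confirms it. The punch between the red tin and the loupe, scene (317,165), is slim with its steel shank visible and its top at z≈0.137. The one at the corner, scene (254,155), is bigger and off the riser, so it's the decoy. The case yaw is -12.7°, and its centre is about (0.605, -0.017). Next I'll work out the move to hover over the catch.

```bash
cat > go.py <<'E'
import sys; from h import *
# go.py x y z [yawdeg]: shift in units of rows after first turning; tool-y heading wanted = yaw+90
def plan(t,yaw=-12.7):
    s=telemetry.sense(); Rm=R.from_quat(s['tool_rot'])
    y=np.radians(yaw); W=R.from_matrix(np.array([[-np.cos(y),-np.sin(y),0],[-np.sin(y),np.cos(y),0],[0,0,-1]]).T)
    d=(np.array(t)-s['tcp_pos'])
    rv=(Rm.inv()*W).as_rotvec()/(np.pi/2)
    print('t',round(s['t'],2),'tcp',s['tcp_pos'].round(4),'turn',rv.round(4),'shift total: after turn',W.inv().apply(d/.04).round(3),'as is',Rm.inv().apply(d/.04).round(3),'F',np.round(s['force'],1),'gap',round(float(s['finger_gap']),3),'gf',round(float(s['gripper_force']),1))
if __name__=='__main__': plan([float(a) for a in sys.argv[1:4]],*[float(a) for a in sys.argv[4:5]])
E
python3 go.py .515 .003 .23
```

```text
t 0.1 tcp [0.186  0.596  0.2305] turn [-0.0012 -0.0003 -0.0517] shift total: after turn [-1.1282e+01 -1.2654e+01  1.1000e-02] as is [-12.271 -11.698   0.029] F [1.5 0.1 0.1] gap 0.998 gf 0.0
```

```bash
python3 -m crank '0 0 0 -0.001 0 -0.0517; -0.75 -0.84 0 0 0 0; -0.75 -0.84 0 0 0 0; -0.75 -0.84 0 0 0 0; -0.75 -0.84 0 0 0 0' 1 60
python3 -m crank '-0.75 -0.84 0 0 0 0; -0.75 -0.84 0 0 0 0; -0.75 -0.84 0 0 0 0; -0.75 -0.84 0 0 0 0; -0.75 -0.84 0 0 0 0'
python3 -m crank '-0.75 -0.84 0 0 0 0; -0.75 -0.84 0 0 0 0; -0.75 -0.84 0 0 0 0; -0.75 -0.84 0 0 0 0; -0.75 -0.84 0 0 0 0'
python3 -m crank '-0.75 -0.84 0 0 0 0; 0 0 0 0 0 0; 0 0 0 0 0 0; 0 0 0 0 0 0; 0 0 0 0 0 0'
python3 go.py .515 .003 .23
python3 - <<'E'
from h import *
s=snapshot('wrist'); save('wrist1',s['image']); np.save('wrist1.npy',s,allow_pickle=True); print(s['camera_matrix'].tolist(),s['rvec'],s['tvec'])
E
```

```text
t: 0.6
tcp_pos: [0.2741, 0.4374, 0.2307]
tool_rot: [0.11, 0.994, 0.0, -0.0]
force: [0.9, 0.3, 0.0]
finger_gap: 1.0
gripper_force: 0.0
t: 1.1
tcp_pos: [0.3836, 0.2405, 0.2307]
tool_rot: [0.11, 0.994, 0.001, -0.0]
force: [1.0, 0.2, 0.0]
finger_gap: 1.0
gripper_force: 0.0
t: 1.6
tcp_pos: [0.493, 0.0436, 0.2304]
tool_rot: [0.111, 0.994, 0.001, -0.0]
force: [0.2, 1.3, 0.4]
finger_gap: 1.0
gripper_force: 0.0
t: 2.1
tcp_pos: [0.5135, 0.0074, 0.2304]
tool_rot: [0.11, 0.994, 0.001, -0.001]
force: [0.2, -0.2, -0.1]
finger_gap: 0.998
gripper_force: 0.0
t 2.1 tcp [0.5135 0.0074 0.2304] turn [ 0.0011 -0.0008  0.0012] shift total: after turn [-0.061 -0.098  0.009] as is [-0.061 -0.098  0.009] F [ 0.2 -0.2 -0.1] gap 0.998 gf 0.0
[[309.70691628693146, 0.0, 318.7427313611589], [0.0, 309.70691628693146, 196.32774118374965], [0.0, 0.0, 1.0]] [-2.28165668 -1.82613776 -0.24874359] [-0.11963094 -0.5157479   0.24381173]
```

View pics/wrist1.png

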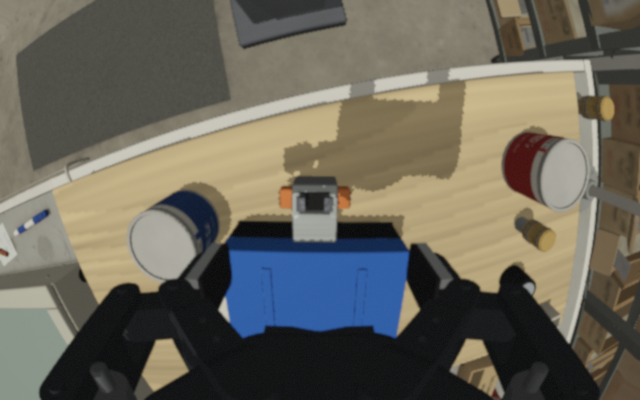

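The wrist view shows the orange buttons at (286,196) and (345,197) either side of the grey catch, with the tongue at (315,225). The case looks square to the gripper. I'll locate the buttons by fisheye rays.

```bash
cat >> h.py <<'E'
def frays(s,uv):
    K=s['camera_matrix']; uv=np.atleast_2d(uv).astype(float)
    a=(uv-[K[0,2],K[1,2]])/K[0,0]; th=np.linalg.norm(a,axis=1)
    d=np.c_[a/np.maximum(th,1e-9)[:,None]*np.sin(th)[:,None],np.cos(th)]
    M=cv2.Rodrigues(np.array(s['rvec'],float))[0]
    return -M.T@np.ravel(s['tvec']), d@M
def onplane(s,uv,z):
    c,d=frays(s,uv); return c+d*((z-c[2])/d[:,2])[:,None]
C=np.cos(np.radians(-12.7)); Sn=np.sin(np.radians(-12.7))
def tocase(p,o): p=np.asarray(p)[...,:2]-o; return np.stack([p[...,0]*C+p[...,1]*Sn,-p[...,0]*Sn+p[...,1]*C],-1)
E
python3 - <<'E'
from h import *
s=np.load('wrist1.npy',allow_pickle=True).item(); print('cam',frays(s,[[0,0]])[0].round(3))
hsv=cv2.cvtColor(s['image'],cv2.COLOR_RGB2HSV); H,Sa,V=[hsv[...,i].astype(int) for i in range(3)]
m=((H<14)&(Sa>150)&(V>120)).astype(np.uint8); m[:,:250]=0; m[:,400:]=0; m[:150]=0;m[230:]=0
n,L,st,c=cv2.connectedComponentsWithStats(m)
o=np.array([.605,-.017])
for i in range(1,n):
    if st[i,4]>20:
        v,u=np.nonzero(L==i); print(st[i]); p=onplane(s,np.c_[u,v],.115); q=tocase(p,o)
        print('case x',np.percentile(q[:,0],[2,98]).round(4),'y',np.percentile(q[:,1],[1,99]).round(4))
m=((H>100)&(H<125)&(Sa>120)&(V>90)).astype(np.uint8); m[:,:225]=0;m[:,410:]=0;m[:236]=0; m[325:]=0
v,u=np.nonzero(m); q=tocase(onplane(s,np.c_[u,v],.147),o)
for r in (245,260,280): 
    uu=np.nonzero(m[r])[0]; print(r,uu.min(),uu.max(),tocase(onplane(s,[[uu.min(),r],[uu.max(),r]],.147),o).round(4).tolist())
for w,p in(('bronze tool','tcp'),): print(tocase(telemetry.sense()['tcp_pos'],o))
E
```

```text
cam [0.448 0.021 0.372]
[280 188  11  20 198]
case x [-0.0973 -0.082 ] y [-0.0302 -0.0212]
[338 191  12  17 162]
case x [-0.0955 -0.082 ] y [0.0209 0.029 ]Traceback (most recent call last):
  File "<stdin>", line 14, in <module>
    return umr_minimum(a, axis, None, out, keepdims, initial, where)
ValueError: zero-size array to reduction operation minimum which has no identity
```

```bash
python3 go.py .5122 .0034 .083 | cut -c1-200
python3 -m crank '0.02 -0.1 0 0 0 0; 0 0 0.8 0 0 0; 0 0 0.8 0 0 0; 0 0 0.6 0 0 0; 0 0 0.4 0 0 0' | head -5
python3 -m crank '0 0 0.4 0 0 0; 0 0 0.3 0 0 0; 0 0 0.2 0 0 0; 0 0 0 0 0 0; 0 0 0 0 0 0' >/dev/null
python3 go.py .5122 .0034 .083
```

```text
t 2.15 tcp [0.5137 0.0073 0.2305] turn [ 0.0011 -0.0005  0.0013] shift total: after turn [ 0.014 -0.104  3.688] as is [ 0.011 -0.111  3.687] F [-0.  -0.6 -0.4] gap 1.001 gf 0.0
t: 2.65
tcp_pos: [0.5118, 0.003, 0.125]
tool_rot: [0.11, 0.994, 0.001, -0.001]
force: [0.4, -0.5, 0.0]
finger_gap: 0.996
t 3.15 tcp [0.5132 0.0025 0.0909] turn [0.001  0.0004 0.0002] shift total: after turn [0.03  0.017 0.197] as is [0.031 0.016 0.197] F [ 0.2 -0.1  0.8] gap 0.998 gf 0.0
```

```bash
python3 -m crank '0.02 0.01 0.15 0 0 0; 0 0 0 0 0 0; 0 0 0 0 0 0; 0 0 0 0 0 0; 0 0 0 0 0 0' -0.1 25
python3 -m crank '0 0 0 0 0 0; 0 0 0 0 0 0; 0 0 0 0 0 0; 0 0 0 0 0 0; 0 0 0 0 0 0'
python3 - <<'E'
from h import *
for n in('scene',):
    s=snapshot(n); np.save('s2.npy',s,allow_pickle=True)
a=cv2.resize(s['image'][170:300,270:430],(640,520),interpolation=2); save('press',a)
E
```

```text
t: 3.65
tcp_pos: [0.5123, 0.0039, 0.0856]
tool_rot: [0.111, 0.994, 0.001, 0.0]
force: [-0.1, 3.8, 7.6]
finger_gap: 0.479
gripper_force: 24.8
t: 4.15
tcp_pos: [0.5123, 0.0039, 0.0856]
tool_rot: [0.111, 0.994, 0.001, 0.0]
force: [-0.3, 3.2, 7.4]
finger_gap: 0.484
gripper_force: 24.8
```

View pics/press.png

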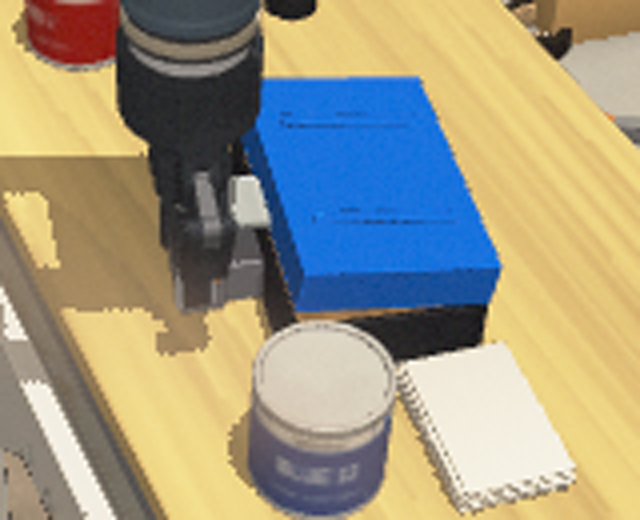

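The lid is freed: the scene crop shows it tilted up with a gap over the tray's front edge, and the tongue is lifted under the gripper. I'll check the angle by fitting a plane to the lid top.

```bash
cat > lid.py <<'E'
from h import *
def lid(s):
    P=cloud(s); hsv=cv2.cvtColor(s['image'],cv2.COLOR_RGB2HSV)
    m=(hsv[...,0]>100)&(hsv[...,0]<125)&(hsv[...,1]>120)&(P[...,0]>.5)&(P[...,0]<.85)&(abs(P[...,1]+.03)<.12)&(P[...,2]>.125)
    q=P[m]; c=tocase(q,[.605,-.017]); print('n',len(q),'x',np.percentile(c[:,0],[2,50,98]).round(3),'z',np.percentile(q[:,2],[2,50,98]).round(3))
    return c,q
if __name__=='__main__':
    import sys
    s=snapshot('scene') if len(sys.argv)<2 else np.load(sys.argv[1],allow_pickle=True).item()
    c,q=lid(s); t=abs(c[:,1])<.07
    if t.sum()>20:
        A=np.c_[c[t],q[t,2]]; 
        for _ in range(6):
            ctr=A.mean(0); n=np.linalg.svd(A-ctr)[2][2]; r=abs((A-ctr)@n); A=A[r<max(.003,np.percentile(r,85))]
        n*=np.sign(n[2]) or 1; print('normal',n.round(3),'angle',np.arctan2(n[0],n[2]).round(3))
E
python3 lid.py s2.npy
```

```text
n 2838 x [-0.051  0.001  0.057] z [0.132 0.154 0.162]
normal [ 0.122 -0.004  0.993] angle 0.122
```

```bash
python3 -m crank '0 0 0 0 0 0; 0 0 0 0 0 0; 0 0 0 0 0 0; 0 0 0 0 0 0; 0.3 0 0 0 0 0' 1 60 | tail -3
python3 -m crank '0.5 0 0 0 0 0; 0.6 0 0 0 0 0; 0.6 0 0 0 0 0; 0.3 0 0 0 0 0; 0 0 -0.5 0 0 0'|sed -n 2,4p
python3 -m crank '0 0 -0.8 0 0 0; 0 0 -0.8 0 0 0; 0 0 -0.8 0 0 0; 0 0 -0.6 0 0 0; 0 0 0 0 0 0' -1|sed -n 2,4p
python3 lid.py; python3 go.py .4773 .0118 .225
```

```text
force: [0.2, 0.7, 0.3]
finger_gap: 0.999
gripper_force: 0.0
tcp_pos: [0.418, 0.0242, 0.1032]
tool_rot: [0.111, 0.994, 0.001, -0.004]
force: [0.0, -0.4, 0.0]
tcp_pos: [0.4247, 0.0226, 0.2275]
tool_rot: [0.111, 0.994, 0.0, 0.004]
force: [-0.3, -0.3, -0.2]
n 1657 x [-0.006  0.021  0.074] z [0.136 0.205 0.224]
normal [ 0.777 -0.009  0.629] angle 0.89
t 5.75 tcp [0.4234 0.0228 0.2259] turn [0.001  0.003  0.0001] shift total: after turn [-1.375  0.027  0.022] as is [-1.375  0.027  0.028] F [-0.3  0.4 -1.2] gap 0.051 gf 0.0
```

```bash
python3 -m crank '-0.6 0.02 0 0 -0.002 0; -0.7 0 0 0 0 0; -0.7 0 0 0 0 0; -0.4 0 0 0 0 0; -0.3 0 0 0 0 0'|sed -n 2,4p
python3 -m crank '-0.25 0 0 0 0 0; -0.25 0 0 0 0 0; -0.25 0 0 0 0 0; -0.25 0 0 0 0 0; -0.25 0 0 0 0 0'|sed -n 2,4p
python3 -m crank '-0.25 0 0 0 0 0; -0.25 0 0 0 0 0; -0.25 0 0 0 0 0; -0.25 0 0 0 0 0; -0.25 0 0 0 0 0'|sed -n 2,4p
python3 lid.py; python3 go.py .673 -.032 .225
```

```text
tcp_pos: [0.5282, -0.0001, 0.2229]
tool_rot: [0.111, 0.994, 0.001, 0.0]
force: [0.6, -1.2, -0.5]
tcp_pos: [0.5774, -0.011, 0.2251]
tool_rot: [0.111, 0.994, 0.001, 0.002]
force: [-0.0, -0.4, 0.3]
tcp_pos: [0.6324, -0.0237, 0.2364]
tool_rot: [0.11, 0.994, -0.001, 0.012]
force: [-4.7, -0.8, 38.5]
n 1117 x [0.042 0.062 0.082] z [0.125 0.196 0.232]
normal [ 0.982 -0.149  0.116] angle 1.453
t 7.3 tcp [ 0.635  -0.0243  0.2366] turn [0.0006 0.0183 0.0001] shift total: after turn [-0.97   0.022  0.29 ] as is [-0.961  0.022  0.318] F [-0.9 -1.2 29.2] gap 0.001 gf 0.0
```

The tip is wedged on the lid's front wall. I'll lift off and push higher, on the tongue.

```bash
python3 -m crank '0 0 -0.4 0 0.018 0; 0 0 -0.2 0 0 0; 0 0 0 0 0 0; 0 0 0 0 0 0; 0 0 0 0 0 0'|sed -n 2,4p
python3 lid.py; python3 go.py .673 -.032 .25
```

```text
tcp_pos: [0.6248, -0.0217, 0.2477]
tool_rot: [0.111, 0.994, 0.002, -0.014]
force: [1.1, -0.9, -0.6]
n 1226 x [0.045 0.064 0.082] z [0.125 0.194 0.232]
normal [ 0.986 -0.11   0.124] angle 1.446
t 7.85 tcp [ 0.6249 -0.0217  0.2477] turn [ 0.001  -0.0176  0.0001] shift total: after turn [-1.231  0.015 -0.056] as is [-1.229  0.015 -0.091] F [1.1 0.4 0.6] gap 0.0 gf 0.0
```

```bash
python3 -m crank '0 0 0 0 -0.018 0; -0.25 0 0 0 0 0; -0.25 0 0 0 0 0; -0.25 0 0 0 0 0; -0.25 0 0 0 0 0'|sed -n 2,4p
python3 -m crank '-0.25 0 0 0 0 0; -0.2 0 0 0 0 0; 0 0 0 0 0 0; 0.5 0 0 0 0 0; 0.5 0 -0.3 0 0 0'|sed -n 2,4p
python3 lid.py; python3 go.py .612 .2275 .25
```

```text
tcp_pos: [0.6661, -0.0311, 0.249]
tool_rot: [0.111, 0.994, 0.001, 0.002]
force: [-0.4, -0.0, -0.2]
tcp_pos: [0.6415, -0.0257, 0.2591]
tool_rot: [0.111, 0.994, 0.001, -0.001]
force: [-1.6, 0.8, -0.1]
n 1801 x [0.065 0.089 0.105] z [0.127 0.175 0.225]
normal [-0.985  0.016  0.17 ] angle -1.4
t 8.9 tcp [ 0.6393 -0.0247  0.2623] turn [ 0.001  -0.0008  0.0004] shift total: after turn [2.051 6.    0.308] as is [2.047 6.001 0.32 ] F [-3.4  0.3  0.5] gap 0.003 gf 0.0
```

The lid is at about 1.74 rad and holding. Now I'll move over the punch.

```bash
python3 -m crank '0.5 0.1 0 0 0 0; 0.5 0.8 0 0 0 0; 0.4 1 0 0 0 0; 0.35 1 0 0 0 0; 0.3 1 0 0 0 0' 1 60|sed -n 2,4p
python3 -m crank '0 1 0 0 0 0; 0 0.8 0 0 0 0; 0 0.3 0 0 0 0; 0 0 0 0 0 0; 0 0 0 0 0 0'|sed -n 2,4p
cat > pw.py <<'E'
from h import *
import sys
s=snapshot('wrist'); save(sys.argv[1],s['image']); np.save('w.npy',s,allow_pickle=True)
hsv=cv2.cvtColor(s['image'],cv2.COLOR_RGB2HSV); H,Sa,V=[hsv[...,i].astype(int) for i in range(3)]
d=s['depth']; 
c,dr=frays(s,np.stack(np.meshgrid(np.arange(640),np.arange(400)),-1).reshape(-1,2))
M=cv2.Rodrigues(np.array(s['rvec'],float))[0]; fz=dr@M[2]
P=(c+dr*(d.ravel()/fz)[:,None]).reshape(400,640,3)
m=(H>12)&(H<30)&(Sa>110)&(P[...,2]>.098)&(P[...,2]<.16)&(d>0)
n,L,st,cc=cv2.connectedComponentsWithStats(m.astype(np.uint8))
for i in range(1,n):
    if st[i,4]>60:
        q=P[L==i]; zt=np.percentile(q[:,2],85); t=q[q[:,2]>zt-.004]
        v,u=np.nonzero((L==i)&(P[...,2]>zt-.005)); p=onplane(s,np.c_[u,v],.135)
        (x,y),r=cv2.minEnclosingCircle((p[:,:2]*1000).astype(np.float32))
        print('px',cc[i].round(),st[i,4],'z',zt.round(4),'cloud mean',t.mean(0).round(4),'circle',round(x,1),round(y,1),'r',round(r,1))
E
python3 pw.py wrist2; python3 go.py .612 .2275 .25
```

```text
tcp_pos: [0.597, 0.1457, 0.2616]
tool_rot: [0.111, 0.994, 0.001, 0.002]
force: [1.2, 0.6, -0.5]
tcp_pos: [0.6157, 0.2252, 0.2611]
tool_rot: [0.111, 0.994, 0.0, 0.001]
force: [-0.1, -1.0, 0.5]
px [325. 181.] 614 z 0.1347 cloud mean [0.6113 0.2314 0.1338] circle 611.0 231.7 r 12.5
px [148. 223.] 158 z 0.1314 cloud mean [0.6138 0.0385 0.1303] circle 614.5 38.4 r 11.3
px [136. 232.] 375 z 0.1436 cloud mean [0.6165 0.0306 0.1427] circle 618.9 24.7 r 14.0
px [632. 336.] 147 z 0.1567 cloud mean [1.0418 0.7615 0.1563] circle 1083.5 808.7 r 30.9
px [635. 369.] 83 z 0.1525 cloud mean [1.2375 0.8991 0.152 ] circle 1282.6 934.7 r 65.6
t 9.95 tcp [0.6158 0.2247 0.2612] turn [ 0.0003  0.0017 -0.0007] shift total: after turn [0.107 0.047 0.279] as is [0.108 0.046 0.278] F [-0.5  0.   0.4] gap 0.999 gf 0.0
```

View pics/wrist2.png

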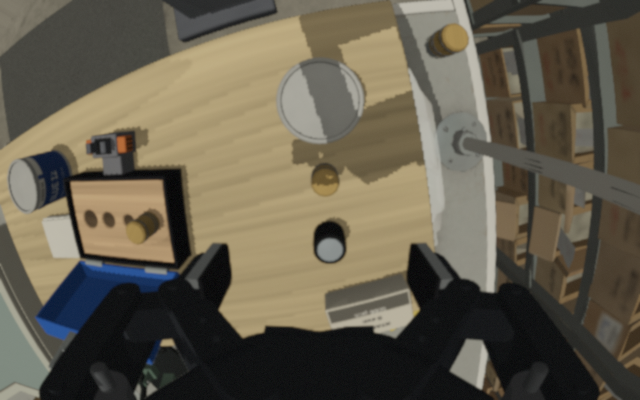

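The punch is at wrist (325,181) → world (0.611, 0.231), with the tin (320,100) and loupe (330,242) on either side along tool x. The case is open, with its holes at (91,218), (108,219) and (124,220) and the fixed punch at (140,228). I'll descend in stages and grip.

```bash
python3 -m crank '0.145 0.12 0 0 0 0; 0 0 0.8 0 0 0; 0 0 0.8 0 0 0; 0 0 0.5 0 0 0; 0 0 0 0 0 0'|sed -n 2,4p
python3 go.py .6112 .2307 .107; python3 pw.py wrist3
```

```text
tcp_pos: [0.6089, 0.2309, 0.1739]
tool_rot: [0.111, 0.994, -0.001, -0.002]
force: [-0.7, 0.7, 0.7]
t 10.45 tcp [0.6089 0.2309 0.1739] turn [-0.0011 -0.0026 -0.0009] shift total: after turn [-0.057  0.009  1.674] as is [-0.064  0.012  1.673] F [-0.7  0.7  0.7] gap 0.998 gf 0.0
px [321. 203.] 139 z 0.1223 cloud mean [0.601  0.2331 0.1215] circle 600.2 233.8 r 9.2
px [321. 225.] 1175 z 0.1346 cloud mean [0.6113 0.2316 0.1338] circle 610.9 231.8 r 12.8
px [111. 259.] 81 z 0.1106 cloud mean [0.6141 0.0388 0.1092] circle 606.9 60.7 r 10.0
px [100. 268.] 333 z 0.1322 cloud mean [0.6138 0.0384 0.1312] circle 613.9 38.6 r 12.3
px [ 86. 279.] 482 z 0.1434 cloud mean [0.6166 0.0313 0.1425] circle 619.1 22.2 r 15.6
```

```bash
python3 -m crank '-0.055 0.02 0 0 0 0; 0 0 0.6 0 0 0; 0 0 0.5 0 0 0; 0 0 0.4 0 0 0; 0 0 0.15 0 0 0'|sed -n 2,4p
python3 -m crank '0 0 0 0 0 0; 0 0 0 0 0 0; 0 0 0 0 0 0; 0 0 0 0 0 0; 0 0 0 0 0 0' -0.3 40
python3 -m crank '0 0 0 0 0 0; 0 0 0 0 0 0; 0 0 0 0 0 0; 0 0 0 0 0 0; 0 0 0 0 0 0' -1 40
python3 go.py .6112 .2307 .107
```

```text
tcp_pos: [0.6146, 0.2325, 0.1115]
tool_rot: [0.111, 0.994, 0.001, 0.002]
force: [0.4, 0.1, 0.4]
t: 11.5
tcp_pos: [0.6145, 0.2327, 0.112]
tool_rot: [0.111, 0.994, 0.001, 0.002]
force: [0.0, 0.4, 0.2]
finger_gap: 0.353
gripper_force: 0.0
t: 12.0
tcp_pos: [0.6146, 0.2325, 0.112]
tool_rot: [0.111, 0.994, 0.001, 0.002]
force: [-0.2, -1.0, 5.0]
finger_gap: 0.285
gripper_force: 39.4
t 12.0 tcp [0.6146 0.2325 0.112 ] turn [0.0011 0.0026 0.0001] shift total: after turn [ 0.072 -0.064  0.124] as is [ 0.072 -0.064  0.124] F [-0.2 -1.   5. ] gap 0.285 gf 39.4
```

```bash
python3 -m crank '0 0 -0.3 0 0 0; 0 0 -0.6 0 0 0; 0 0 -0.7 0 0 0; 0 0 -0.6 0 0 0; 0 0 -0.1 0 0 0'
python3 go.py .6015 -.0326 .20; python3 pw.py wrist4
```

```text
t: 12.5
tcp_pos: [0.6157, 0.2332, 0.2067]
tool_rot: [0.111, 0.994, 0.002, 0.005]
force: [0.1, -0.1, -0.2]
finger_gap: 0.286
gripper_force: 39.5
t 12.5 tcp [0.6157 0.2332 0.2067] turn [0.0028 0.0057 0.0001] shift total: after turn [-1.114 -6.559  0.167] as is [-1.112 -6.56   0.147] F [ 0.1 -0.1 -0.2] gap 0.286 gf 39.5
px [114. 245.] 252 z 0.1318 cloud mean [0.6142 0.0386 0.1308] circle 614.4 38.1 r 11.6
px [101. 254.] 430 z 0.1435 cloud mean [0.6164 0.0312 0.1426] circle 619.2 24.2 r 14.8
```

View pics/wrist4.png

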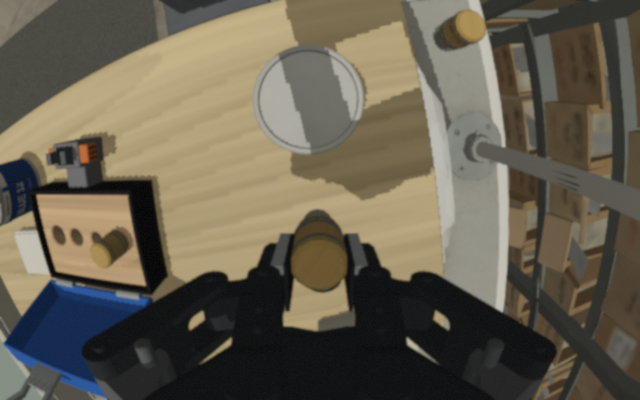

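The punch is held upright at (320,255), and its foot is visible at (318,215). I'll carry it most of the way and measure the holes from close by.

```bash
python3 -m crank '-0.2 -0.6 0 0 0 0; -0.2 -1 0 0 0 0; -0.2 -1 0 0 0 0; -0.2 -1 0 0 0 0; -0.1 -0.8 0 0 0 0'|sed -n 2,4p
python3 -m crank '0 -0.3 0 0 0 0; 0 0 0 0 0 0; 0 0 0 0 0 0; 0 0 0 0 0 0; 0 0 0 0 0 0'|sed -n 2,4p
cat > hole.py <<'E'
from h import *
import sys
s=snapshot('wrist'); im=s['image']; save(sys.argv[1],im); np.save('w.npy',s,allow_pickle=True)
o=np.array([.605,-.017])
u,v=np.meshgrid(np.arange(640),np.arange(400)); uv=np.stack([u,v],-1).reshape(-1,2)
p=onplane(s,uv,.108); c=tocase(p,o).reshape(400,640,2)
g=cv2.cvtColor(im,cv2.COLOR_RGB2GRAY); roi=(abs(c[...,0])<.035)&(abs(c[...,1])<.068)
m=(roi&(g<85)).astype(np.uint8)
n,L,st,cc=cv2.connectedComponentsWithStats(m)
for i in range(1,n):
    if st[i,4]>30:
        # rim from contour, ellipse in the metric plane
        ct=max(cv2.findContours((L==i).astype(np.uint8),0,1)[0],key=len)[:,0]
        q=c[ct[:,1],ct[:,0]]*1000; (x,y),r=cv2.minEnclosingCircle(q.astype(np.float32))
        print('px',cc[i].round(),st[i,4],'case mm',round(x,1),round(y,1),'d',round(2*r,1))
E
python3 hole.py wrist5; python3 go.py .6047 -.0333 .2067
```

```text
tcp_pos: [0.6091, 0.0509, 0.2011]
tool_rot: [0.111, 0.994, 0.0, 0.0]
force: [0.4, 0.2, -1.3]
tcp_pos: [0.6076, 0.0428, 0.203]
tool_rot: [0.11, 0.994, 0.001, 0.002]
force: [0.3, 0.5, -1.7]
px [193. 210.] 398 case mm 0.4 -47.7 d 21.4
px [305. 227.] 1566 case mm 19.1 39.2 d 62.2
px [228. 210.] 300 case mm 0.6 -16.0 d 17.3
px [265. 211.] 197 case mm 0.6 15.5 d 13.7
t 13.6 tcp [0.6077 0.0426 0.203 ] turn [0.0011 0.002  0.0013] shift total: after turn [-0.344 -1.868 -0.091] as is [-0.341 -1.868 -0.094] F [-0.3 -0.3 -1.2] gap 0.291 gf 39.5
```

View pics/wrist5.png

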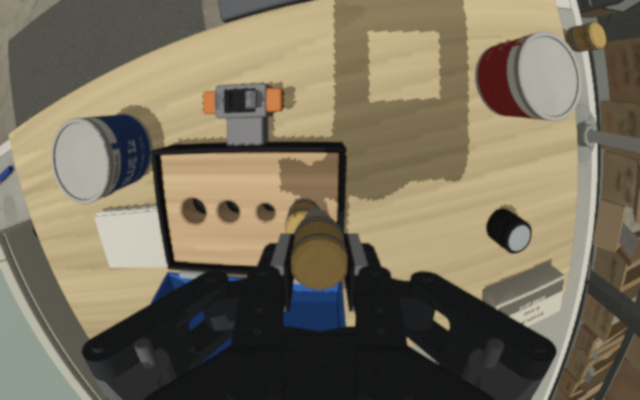

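Holes (193,210), (228,210) and (265,211) measure 22, 18 and 14 mm from left to right. The middle one, hole_18, is at case (0.5, -16) mm, matching the estimate. Next I'll measure the punch in hand.

```bash
cat > hand.py <<'E'
from h import *
s=np.load('w.npy',allow_pickle=True).item(); t=telemetry.sense(); zt=t['tcp_pos'][2]+.023
hsv=cv2.cvtColor(s['image'],cv2.COLOR_RGB2HSV); H,Sa,V=[hsv[...,i].astype(int) for i in range(3)]
c,dr=frays(s,np.stack(np.meshgrid(np.arange(640),np.arange(400)),-1).reshape(-1,2))
M=cv2.Rodrigues(np.array(s['rvec'],float))[0]; P=(c+dr*(s['depth'].ravel()/(dr@M[2]))[:,None]).reshape(400,640,3)
m=(H>10)&(H<32)&(Sa>110)&(abs(P[...,2]-zt)<.015); q=P[m]; zz=np.percentile(q[:,2],90); k=m&(abs(P[...,2]-zz)<.003)
q=P[k]; (x,y),r=cv2.minEnclosingCircle((q[:,:2]*1000).astype(np.float32))
print('top z',zz.round(4),'exp',zt.round(4),'n',k.sum(),'circle',x,y,r,'mean',q.mean(0).round(4))
W=R.from_quat(t['tool_rot']); print('in tool mm',(W.inv().apply(np.array([x/1e3,y/1e3,zz])-t['tcp_pos'])*1000).round(1),'tcp',t['tcp_pos'].round(4),'tool z',W.apply([0,0,1]).round(4))
E
python3 hand.py
```

```text
top z 0.2256 exp 0.226 n 2177 circle 604.9015502929688 43.23090744018555 13.159016609191895 mean [0.6041 0.0433 0.2248]
in tool mm [  2.8   0.  -22.6] tcp [0.6077 0.0426 0.203 ] tool z [ 0.0035  0.0011 -1.    ]
```

```bash
python3 -m crank '-0.1 -0.6 0 0.001 0.002 0.001; -0.15 -0.7 0 0 0 0; -0.094 -0.568 0 0 0 0; 0 0 0 0 0 0; 0 0 0 0 0 0'|sed -n 2,4p
python3 go.py .6047 -.0333 .155; python3 hole.py w6; python3 hand.py
```

```text
tcp_pos: [0.6046, -0.0343, 0.2031]
tool_rot: [0.112, 0.994, 0.0, 0.0]
force: [-0.7, -0.0, -1.3]
t 14.1 tcp [ 0.6046 -0.0343  0.2031] turn [ 0.0004 -0.     -0.0012] shift total: after turn [0.004 0.024 1.203] as is [0.004 0.023 1.203] F [-0.7 -0.  -1.3] gap 0.283 gf 39.6
px [280. 194.] 589 case mm 0.2 -48.0 d 22.9
px [319. 194.] 449 case mm -0.2 -16.8 d 19.6
px [396. 195.] 557 case mm 5.2 49.4 d 33.0
px [359. 195.] 299 case mm 0.4 14.9 d 16.3
px [318. 225.] 799 case mm 34.1 -20.0 d 42.2
top z 0.2258 exp 0.2261 n 2206 circle 601.8982543945312 -33.88108444213867 13.056940078735352 mean [ 0.6013 -0.0337  0.225 ]
in tool mm [  2.6  -0.7 -22.7] tcp [ 0.6046 -0.0337  0.2031] tool z [-0.e+00  7.e-04 -1.e+00]
```

```bash
python3 -m crank '0.014 0.014 0 0 0 0; 0 0 0.4 0 0 0; 0 0 0.5 0 0 0; 0 0 0.35 0 0 0; 0 0 0 0 0 0'|sed -n 2,4p
python3 hole.py w7; python3 hand.py; python3 go.py .6043 -.0328 .121
```

```text
tcp_pos: [0.6025, -0.0328, 0.1509]
tool_rot: [0.111, 0.994, 0.0, -0.003]
force: [-0.8, -0.5, -0.9]
px [309. 237.] 3865 case mm 16.6 -16.1 d 93.4
px [414. 221.] 951 case mm 6.1 50.6 d 35.3
px [368. 219.] 345 case mm 0.6 14.7 d 15.3
top z 0.1736 exp 0.1751 n 2256 circle 600.2936401367188 -32.393898010253906 13.317765235900879 mean [ 0.5994 -0.0324  0.1727]
in tool mm [  3.3   0.1 -21.5] tcp [ 0.6034 -0.0332  0.1521] tool z [-2.5e-03  7.0e-04 -1.0e+00]
t 14.7 tcp [ 0.6034 -0.0332  0.1521] turn [ 0.0001 -0.0016 -0.0004] shift total: after turn [-0.019  0.014  0.778] as is [-0.021  0.014  0.778] F [-0.1  1.  -0.4] gap 0.286 gf 39.6
```

View pics/w7.png

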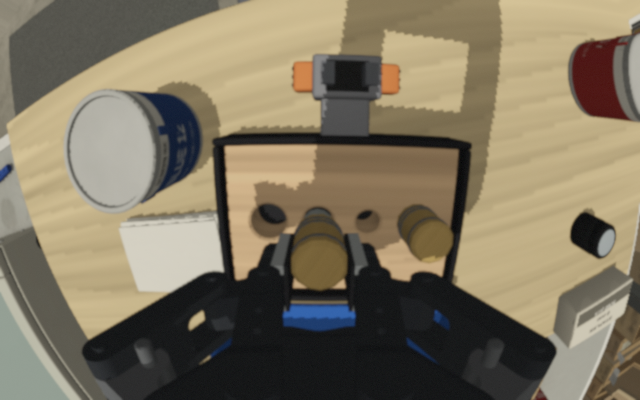

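The foot at (318,213) sits over the middle hole, midway between holes at (270,214) and (368,219). I'll lower it gently.

```bash
python3 -m crank '-0.018 0.005 0.1 0 -0.0015 0; 0 0 0.12 0 0 0; 0 0 0.12 0 0 0; 0 0 0.1 0 0 0; 0 0 0 0 0 0'|sed -n 2,4p
python3 go.py .6043 -.0328 .121
```

```text
tcp_pos: [0.6046, -0.0339, 0.1349]
tool_rot: [0.111, 0.994, 0.0, 0.001]
force: [-0.4, 0.5, -1.8]
t 15.2 tcp [ 0.6046 -0.0339  0.1349] turn [ 0.0001  0.0009 -0.0011] shift total: after turn [0.014 0.025 0.347] as is [0.014 0.024 0.347] F [-0.4  0.5 -1.8] gap 0.286 gf 39.6
```

```bash
python3 -m crank '0 0 0.1 0 0 0; 0 0 0.1 0 0 0; 0 0 0.1 0 0 0; 0 0 0 0 0 0; 0 0 0 0 0 0'|sed -n 2,4p
python3 go.py .6043 -.0328 .121
```

```text
tcp_pos: [0.6049, -0.034, 0.1233]
tool_rot: [0.111, 0.994, -0.0, 0.001]
force: [-0.9, -0.4, -2.6]
t 15.7 tcp [ 0.6049 -0.034   0.1233] turn [ 0.      0.0012 -0.001 ] shift total: after turn [0.02  0.026 0.057] as is [0.02  0.026 0.057] F [-0.9 -0.4 -2.6] gap 0.285 gf 39.6
```

```bash
python3 -m crank '0 0 0.05 0 0 0; 0 0 0.05 0 0 0; 0 0 0 0 0 0; 0 0 0 0 0 0; 0 0 0 0 0 0'|sed -n 2,4p
python3 -m crank '0 0 0 0 0 0; 0 0 0 0 0 0; 0 0 0 0 0 0; 0 0 0 0 0 0; 0 0 0 0 0 0' 0.1
python3 go.py .6043 -.0328 .121
```

```text
tcp_pos: [0.6054, -0.0341, 0.1211]
tool_rot: [0.111, 0.994, -0.0, 0.002]
force: [-1.5, 0.8, 5.5]
t: 16.7
tcp_pos: [0.605, -0.034, 0.1193]
tool_rot: [0.111, 0.994, -0.0, 0.001]
force: [0.6, 0.2, 0.2]
finger_gap: 0.55
gripper_force: 0.0
t 16.7 tcp [ 0.605  -0.034   0.1193] turn [-0.      0.0014 -0.001 ] shift total: after turn [ 0.023  0.026 -0.042] as is [ 0.023  0.026 -0.042] F [0.6 0.2 0.2] gap 0.55 gf 0.0
```

It's seated (5.5 N contact at the expected height) and released. I'll rise straight up and check.

```bash
python3 -m crank '0 0 -0.3 0 0 0; 0 0 -0.5 0 0 0; 0 0 -0.7 0 0 0; 0 0 -0.7 0 0 0; 0 0 -0.3 0 0 0'|sed -n 2,4p
python3 -m crank '0.6 0 0 0 0 0; 0.8 0 -0.3 0 0 0; 0.8 0 0 0 0 0; 0.3 0 0 0 0 0; 0 0 0 0 0 0'|sed -n 2,4p
python3 lid.py; python3 pw.py w8
```

```text
tcp_pos: [0.6064, -0.0343, 0.2232]
tool_rot: [0.111, 0.994, -0.001, 0.004]
force: [-0.3, 0.2, 0.6]
tcp_pos: [0.5057, -0.0113, 0.2313]
tool_rot: [0.111, 0.994, -0.0, 0.001]
force: [0.8, -0.3, -0.5]
n 1834 x [0.066 0.089 0.105] z [0.127 0.176 0.226]
normal [-0.987  0.017  0.16 ] angle -1.41
px [307. 197.] 144 z 0.1145 cloud mean [ 0.5127 -0.0244  0.1138] circle 506.8 -20.8 r 8.8
px [319. 286.] 168 z 0.1318 cloud mean [ 0.5924 -0.0321  0.1309] circle 593.0 -31.9 r 10.5
px [318. 303.] 524 z 0.1435 cloud mean [ 0.6013 -0.0342  0.1426] circle 606.5 -35.8 r 13.8
```

View pics/w8.png

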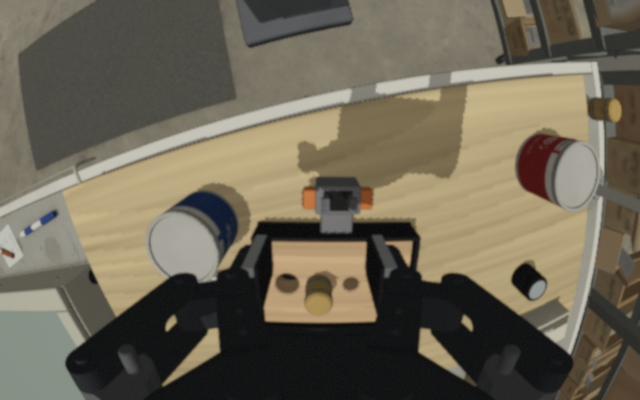

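The punch stands in the middle hole (318,300), with its top at z = 0.1435, the seated height. The lid is at about 1.73 rad, and the tins and loupe haven't moved.

```bash
python3 -c "
from station import manip; print(manip.sign_off())"
```

```text
the job is handed in; nothing more can be done
None
```

The case is open with its lid at about 1.73 rad, the small brass-handled punch is seated and released in the 18 mm hole, and the job is handed in; no verdict came back.

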